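Draw out the pencil box and open the push-and-turn tablet bottle

ROBOT

A 7-joint arm with a two-finger parallel gripper is mounted at the origin on the work surface. World frame = base frame: x ahead of the robot, y to its left, z up, the work surface at z = 0. Lengths are in m, angles in rad, forces in N, time in s.
With the tool pointing down it reaches from about 0.4 to 0.85 m from the base axis. Payload 10.4 kg.
Tool frame: the origin (TCP) lies between the finger pads; the fingertips stand 22 mm ahead of it and the grasp point (between the pads) lies 3 mm ahead of it (r.nose_length is the distance from the TCP to the fingertips, in m); z points along the fingers, y is the line along which they close (so a half turn about z gives the same grasp; the last joint's range is limited). The gripper opens to 87 mm and grips with 3 to 60 N. Pads are 19 mm wide; open, the fingers measure 117 mm over their backs; the gripper's body (75 mm by 190 mm) begins 51 mm behind the grasp point.
Start: joints at [1.16, 0.332, -0.065, 1.46, 0.022, 1.35, -0.088], TCP at [0.236, -0.579, 0.245] pointing down, gripper open.
Joint ranges: [-2.6, 2.6], [-0.5, 2.12], [-1.47, 1.34], [0.16, 2.42], [-1.27, 4.41], [0.06, 2.06], [-2.6, 2.6]. Speed limits (rad/s): [2.22, 2.22, 2.79, 2.79, 3.14, 3.14, 3.14].

INTERFACE

Orientations are given as a unit quaternion [x, y, z, w].
In Python, from bench import readout, cams, r gives the robot as it stands. The module is installed in compiled form; this text tells all that it offers.
- The arm moves only by the tool step_arm, never from a script. Its argument "deltas" is a list that holds one entry, the list of rows, each a list of 7 numbers: the turn, a rotation vector about the tool's x, y, z in rad, then the shift along the tool's x, y, z in m, then the opening in per cent of the stroke, from 0 (shut) to 100 (fully open). A call has 1 to 20 rows; each row is the pose to reach, as a shift and turn from the pose commanded when the call began, along the tool's axes at that moment; what a row does not reach only later rows make up. A row lasts 1/8 s, in which the tool goes at most 62.5 mm and 10.7 degrees, less where a joint would pass 70% of its speed; a pose out of reach is approached as far as the arm can. A call with a gripper value outside its range is refused whole. The fingers move at their own pace and stop on an object; "squeeze" is the grip in N (left out, the last holds). Time passes only in rows, so rows that repeat a pose let the fingers close. It gives the time, the measured TCP pose, the force, the opening and the grip force at its end, in the units of the state.
- readout.read_state(): the state, without advancing time (a new reading comes with each control period).
- cams.camera(name): name is "scene" or "top"; returns a dict with "img" (400x640x3 uint8, red, green, blue), "fx", "fy", "cx", "cy" (pixels), "k1" (the pictures are not rectified: a ray, as slopes to the right and down, at radius r is drawn at 1 + k1 r^2 times it, then the intrinsics apply), "origin" and "rotation" of the camera in the world. Camera axes: x right, y up, looking along -z (the intrinsics and any distortion apply to the point x, -y, -z); pixel columns grow to the right and rows downward; lengths in m; the calibration is good to about 2 mm. A picture is of the moment at which its call begins. There is no depth.
- r.close_job(): hands the job in; it is judged then, once.
The state is a dict: "time": time; "joint_positions": joint angles; "joint_vel": joint speeds; "joint_torque": joint torques, N m; "ee_pos": TCP position; "eef_rot": TCP orientation; "ft_force": force on the tool from outside, world axes, zero at the start; "torque": the same for the moment, N m; "width": finger opening in m; "grip_force": force on a finger pad.
Only numpy, scipy, OpenCV 4.12 (cv2) and the standard library are available. Lean on these libraries where they do the work, as an engineer would, in place of code of your own. Each camera call takes 0.05 s, during which the arm holds its last target. There are 200 camera calls.

TASK

It is time for a tablet: slide the wooden pencil box out from under the glass monitor stand, along the desk, until the square tablet bottle standing in it is wholly clear of the glass, without knocking the glass or disturbing anything else on the desk. Then open the bottle where it stands in its bay: push its safety cap down, and keeping it down twist it anticlockwise (seen from above) until it comes free, and lift it off. Finish still holding the cap in the gripper, level and still, straight above the open bottle about 5 to 10 cm up, with the bottle upright in its bay and everything else left in the box.

Things in the scene. Friction and masses are not known exactly. Their poses are not given: they have to be found in the camera images.
- stand: fixed monitor stand: clear glass plate 220 (x) by 520 (y) by 8 mm, underside 120 mm, top 128 mm above the desk, on four aluminium legs (28 mm diameter) at x = +-85, y = +-235 mm; open on all sides below. Origin on the desk under the plate's middle; its front edge (robot side) is at x = -110 mm in its frame
- box: loose open wooden pencil box, 260 (x) by 136 (y) by 48 mm high, floor 8 mm thick, about 0.5 kg empty. Origin: centre of its underside; front at -x. Front 75 to 95 mm sticks out from under the glass at the start. From the front: front bay 80 mm deep over the full inner width (124 mm), cross wall, then the bottle's bay at the left (+y) and a long pen compartment at the right (-y)
- box_front (a point): middle of the top edge of the pencil box's front wall, 125 mm before the box's origin, 48 mm above the desk; axes as the box. The wall is 10 mm thick (x); the front bay behind it is empty but for an eraser at its left (+y) rear
- bay (a point): centre of the floor of the bottle's bay in the pencil box (59 by 59 mm, walls 40 mm above its floor), 8 mm above the desk, at x = -4.5, y = +32.5 mm from the box's origin; axes as the box
- bottle: loose amber plastic tablet bottle, about 0.12 kg, in the square bay, which keeps it from turning. Body 56 by 56 mm, 62 mm high to its flat shoulder; above it a round neck of 34 mm diameter with bayonet lugs (44 mm), neck top 81 mm above the underside. Origin: centre of its underside, z up
- cap: loose white ribbed round push-and-turn cap, 56 mm diameter, 30 mm high, about 35 g, open below. Origin: centre of its lower rim, z up. Locked, as at the start, its rim is 68 mm above the bottle's underside (6 mm above the shoulder) and its top 106 mm above the desk
- hole_punch: loose steel two-hole punch with a press lever on a black base, 112 by 104 mm, 70 mm high, on the desk; leave alone. Origin at the centre of its underside
- mug: loose blue ceramic mug, 80 mm diameter, 92 mm high; leave alone. Origin at the centre of its underside
- stapler: loose stapler, 130 by 34 mm, 50 mm high; leave alone. Origin at the centre of its underside
- calculator: loose desk calculator, 150 by 85 mm, 13 mm high; leave alone. Origin at the centre of its underside
- pen: black gel pen, 145 mm long, lying in the long compartment of the pencil box; leave in the box. Origin at the middle of its underside
- highlighter: yellow highlighter, 112 mm long, lying beside the pen in the pencil box; leave in the box. Origin at the middle of its underside
- glue_stick: glue stick, 84 mm long, 27 mm thick, lying in the bay behind the bottle; leave in the box. Origin at the middle of its underside
- eraser: small eraser, 22 by 42 mm, 12 mm high, in the front bay of the pencil box at the left rear; leave in the box. Origin at the middle of its underside
- cap_top (a point): centre of the cap's top. A sprung disc inside resists: about 6 N to start pushing, 13 N at the end of the 6 mm travel (rim on shoulder). Locked until pushed down over 3 mm (push 5 mm or to the end). Held down, it turns anticlockwise seen from above: free from 0.7 rad of turn, stops at 1.5 rad (1.1 rad is right); then it lifts straight up

How it is judged:
By the outcome, as a careful person would: the job done as asked, in the order asked, and still so for the second after the job is handed in, while the arm keeps its last pose, push and grip.
It also fails if it takes over 54 s, if anything falls off the work surface, if the arm or the gripper's body presses on something with over 40 N, if the wrist force passes 120 N, or if a joint passes its speed limit or range.

## Working session

There is one attempt and no reset: what is moved stays moved. The work goes in short steps, Python scripts to look and compute and a tool call to move; the robot and the scene stay as the last step left them, time stands still between calls to the robot, and variables do not carry over. Pictures are saved under pics/ and viewed, at most 10 in all, crops included, and the job is handed in when it is done.

Besides the shell and the picture viewer there is one more tool, called after "Emit:" by a JSON object that holds its "op" and its "data". step_arm: Moves the arm, as the interface text tells. Its arguments: {"type":"object","properties":{"deltas":{"type":"array"},"squeeze":{"type":"number"}},"required":["deltas"]}

```bash
mkdir -p pics; cat > h.py <<'E'
import numpy as np, cv2
from scipy.spatial.transform import Rotation as R
from bench import readout, cams, r
def snap(n,f):
    c=cams.camera(n); cv2.imwrite(f'pics/{f}.png',cv2.cvtColor(c['img'],cv2.COLOR_RGB2BGR)); 
    import pickle; pickle.dump({k:np.array(v) for k,v in c.items()},open(f'{f}.pkl','wb')); return c
def rot(c):
    q=np.array(c['rotation'],float); return q if q.shape==(3,3) else R.from_quat(q).as_matrix()
def px2w(c,u,v,z):
    K=np.array([[c['fx'],0,c['cx']],[0,c['fy'],c['cy']],[0,0,1]],float)
    p=cv2.undistortPointsIter(np.array([[[u,v]]],float),K,np.array([float(c['k1']),0,0,0]),None,None,(3,50,1e-9))[0,0]
    d=rot(c)@np.array([p[0],-p[1],-1]); o=np.array(c['origin'])
    return o+d*(z-o[2])/d[2]
def w2px(c,P):
    p=rot(c).T@(np.array(P)-c['origin']); x,y=p[0]/-p[2],-p[1]/-p[2]; s=1+c['k1']*(x*x+y*y)
    return float(c['fx']*x*s+c['cx']),float(c['fy']*y*s+c['cy'])
E
python3 - <<'E'
from h import *
for n in('scene','top'):
    c=snap(n,n+'0'); print(n,{k:v for k,v in c.items() if k!='img'})
print(readout.read_state())
E
```

```text
scene {'fx': 421.1967979076711, 'fy': 421.1967979076711, 'cx': 314.95827732788655, 'cy': 199.08966752807274, 'k1': -0.028529751480929816, 'origin': array([ 1.49419114, -0.09044765,  1.0844637 ]), 'rotation': array([0.28077182, 0.24136372, 0.61061205, 0.70004547])}
top {'fx': 384.43901035681927, 'fy': 384.43901035681927, 'cx': 322.65928698488466, 'cy': 203.133821599721, 'k1': -0.026642456733331325, 'origin': array([0.31914495, 0.03574289, 1.27318325]), 'rotation': array([-0.06766828,  0.06451352,  0.71114543, -0.69680068])}
{'time': 0.1, 'joint_positions': array([ 1.1604026 ,  0.33281557, -0.06469242,  1.46082317,  0.02165053,
        1.34991549, -0.08850716]), 'joint_vel': array([ 4.89232056e-04,  1.36444978e-04,  4.37167962e-05, -2.43047228e-03,
       -2.33640934e-04,  6.83663367e-04, -1.02462116e-04]), 'joint_torque': array([ 1.96596993e-03, -6.24546862e+01,  2.51924735e-02, -3.90719998e+01,
       -6.13037311e-02,  3.65728664e-02,  5.86613766e-06]), 'ee_pos': array([ 0.23620433, -0.57831426,  0.24384549]), 'eef_rot': array([ 9.81259156e-01,  1.92691642e-01, -1.74472259e-04, -6.08031708e-04]), 'ft_force': array([-0.57698787,  0.08563653,  1.90785006]), 'torque': array([-0.05023147, -0.02784205,  0.00589566]), 'grip_force': 0.0, 'width': 0.08708721031212246}
```

View pics/scene0.png

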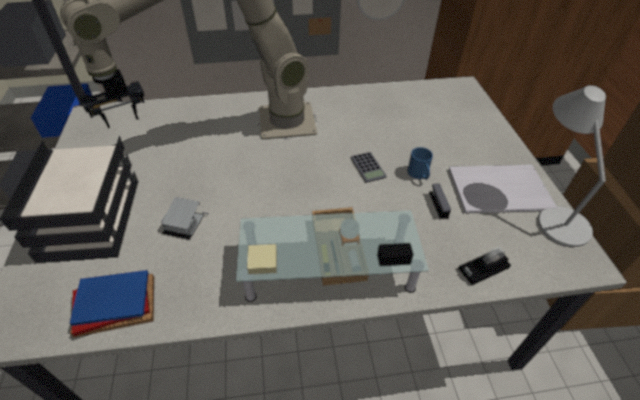

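View pics/top0.png

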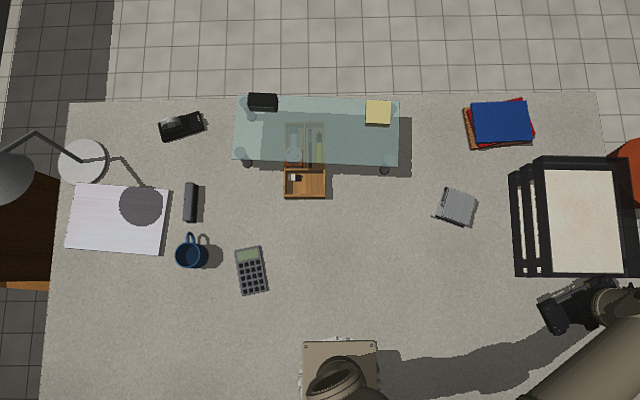

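The top view shows the glass at columns 232-400 and rows 95-167. The box's front wall is near (305,197) and the bottle is under the glass near (294,155). The pull path towards the robot is clear. I'll enlarge the box.

```bash
python3 - <<'E'
from h import *
a=cv2.imread('pics/top0.png')[85:210,225:410]
cv2.imwrite('pics/c1.png',cv2.resize(a,None,fx=4.3,fy=4.3,interpolation=cv2.INTER_CUBIC))
E
```

```text
(no output)
```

View pics/c1.png

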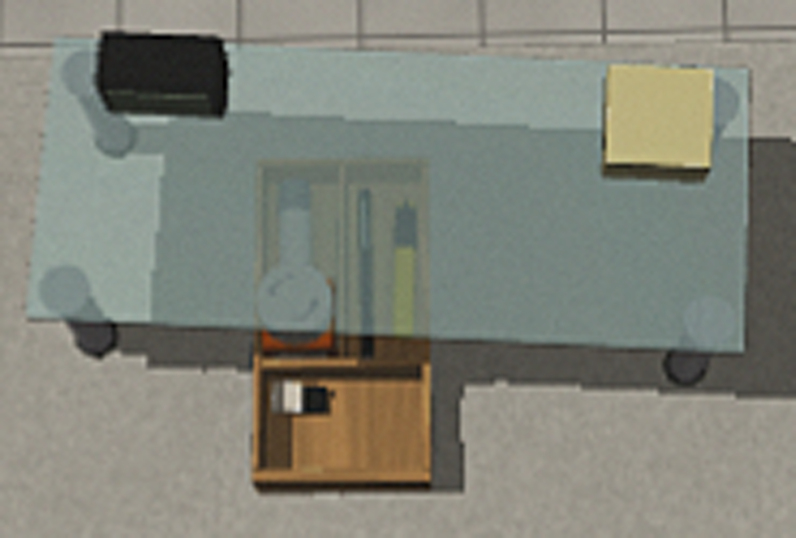

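The crop shows the glass front edge running from (28,318) to (744,352). The box's front rim corners are at about (254,481) and (431,481), and its rear corners at (257,160) and (429,160). The cap centre is near (295,300).

```bash
python3 - <<'E'
from h import *
import pickle
c=pickle.load(open('top0.pkl','rb'))
f=lambda x,y,z:px2w(c,225+(x+.5)/4.3-.5,85+(y+.5)/4.3-.5,z)
for n,x,y,z in [('gFL',28,318,.128),('gFR',744,350,.128),('gRL',52,38,.128),('gRR',748,69,.128),('FL',254,481,.048),('FR',431,481,.048),('RL',257,160,.048),('RR',429,160,.048),('cap',295,300,.106),('crosswallL',262,361,.048),('eraserL',280,397,.02),('eraserR',330,400,.02)]: print(n,f(x,y,z).round(4))
s=readout.read_state(); print(R.from_quat(s['eef_rot']).as_matrix().round(3))
for n,p in [('calc',(252,270)),('mug',(191,250)),('punch',(455,206)),('stapler',(191,202))]: print(n,px2w(c,*p,.03).round(3))
E
```

```text
gFL [0.6832 0.3206 0.128 ]
gFR [ 0.6479 -0.1951  0.128 ]
gRL [0.9015 0.3085 0.128 ]
gRR [ 0.8645 -0.2107  0.128 ]
FL [0.576  0.1654 0.048 ]
FR [0.5732 0.0314 0.048 ]
RL [0.8342 0.163  0.048 ]
RR [0.8311 0.0275 0.048 ]
cap [0.6995 0.1289 0.106 ]
crosswallL [0.67   0.1592 0.048 ]
eraserL [0.6486 0.148  0.02  ]
eraserR [0.6453 0.1089 0.02  ]
[[ 0.926  0.378 -0.001]
 [ 0.378 -0.926  0.001]
 [-0.    -0.001 -1.   ]]
calc [0.342 0.269 0.03 ]
mug [0.409 0.468 0.03 ]
punch [ 0.536 -0.396  0.03 ]
stapler [0.568 0.475 0.03 ]
```

Emit:
{"op": "step_arm", "data": {"deltas": [[[0,0,0.1,0.1,-0.08,0,60],[0,0,0.2,0.2,-0.16,0,60],[0,0,0.3,0.3,-0.245,0.0,60],[0,0,0.403,0.4,-0.33,0,60],[0,0,0.403,0.5,-0.41,0,60],[0,0,0.403,0.595,-0.487,0,60],[0,0,0.403,0.595,-0.487,0,60],[0,0,0.403,0.595,-0.487,0,60],[0,0,0.403,0.595,-0.487,0,60],[0,0,0.403,0.595,-0.487,0,60],[0,0,0.403,0.595,-0.487,0,60],[0,0,0.403,0.595,-0.487,0,60],[0,0,0.403,0.595,-0.487,0,60],[0,0,0.403,0.595,-0.487,0,60],[0,0,0.403,0.595,-0.487,0,60],[0,0,0.403,0.595,-0.487,0,60],[0,0,0.403,0.595,-0.487,0,60],[0,0,0.403,0.595,-0.487,0,60]]]}}

```text
time: 2.35
ee_pos: [0.603, 0.0967, 0.2447]
eef_rot: [1.0, -0.008, 0.0, 0.0]
ft_force: [0.1, -0.4, -0.5]
width: 0.0523
grip_force: 0.0
```

Emit:
{"op": "step_arm", "data": {"deltas": [[[0,0,0,0,0,0.04,60],[0,0,0,0,0,0.08,60],[0,0,0,0,0,0.12,60],[0,0,0,0,0,0.15,60],[0,0,0,0,0,0.165,60],[0,0,0,0,0,0.165,60]]]}}

```text
time: 3.1
ee_pos: [0.6027, 0.0972, 0.0791]
eef_rot: [1.0, -0.008, -0.001, 0.0]
ft_force: [0.7, 0.6, 0.9]
width: 0.0524
grip_force: 0.0
```

```bash
python3 - <<'E'
from h import *
snap('scene','s1');c=snap('top','t1')
a=cv2.imread('pics/t1.png')[120:220,250:370]; b=cv2.imread('pics/s1.png')[190:290,280:400]
cv2.imwrite('pics/c2.png',np.vstack([cv2.resize(x,None,fx=3,fy=3,interpolation=cv2.INTER_CUBIC) for x in(a,b)])[:600])
E
```

```text
(no output)
```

View pics/c2.png

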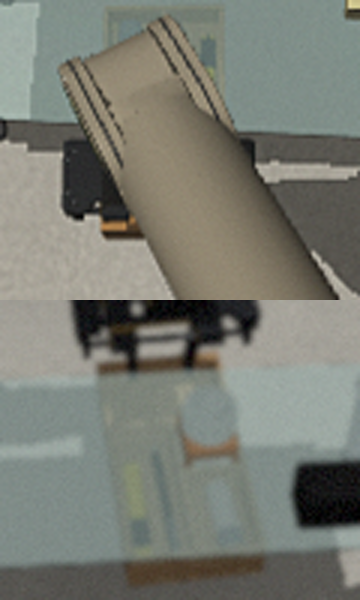

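The fingers hang just above the front bay. I'll check the fingertips against the wall by projecting them into the picture, and the wrist's height against the glass.

```bash
python3 - <<'E'
from h import *
import pickle
c=pickle.load(open('s1.pkl','rb'))
f=lambda P:tuple(np.round(((w2px(c,P)[0]-280)*3,(w2px(c,P)[1]-190)*3+300),0))
for n,P in [('tipL',(.603,.130,.057)),('tipR',(.603,.064,.057)),('FL',(.576,.1654,.048)),('FR',(.5732,.0314,.048)),('RL',(.8342,.163,.048)),('RR',(.831,.0275,.048)),('cap',(.6995,.129,.106))]: print(n,f(P))
E
```

```text
tipL (np.float64(188.0), np.float64(368.0))
tipR (np.float64(128.0), np.float64(374.0))
FL (np.float64(215.0), np.float64(352.0))
FR (np.float64(95.0), np.float64(362.0))
RL (np.float64(264.0), np.float64(547.0))
RR (np.float64(126.0), np.float64(560.0))
cap (np.float64(207.0), np.float64(407.0))
```

Emit:
{"op": "step_arm", "data": {"deltas": [[[0,0,0,0,0,0.012,60],[0,0,0,0,0,0.024,60],[0,0,0,0,0,0.036,60],[0,0,0,0,0,0.036,60],[0,0,0,-0.004,0,0.036,60],[0,0,0,-0.008,0,0.036,60],[0,0,0,-0.012,0,0.036,60],[0,0,0,-0.016,0,0.036,60],[0,0,0,-0.02,0,0.036,60]]]}}

```text
time: 4.32
ee_pos: [0.5835, 0.0975, 0.044]
eef_rot: [1.0, -0.008, 0.001, -0.0]
ft_force: [4.7, 0.1, -0.0]
width: 0.0525
grip_force: 2.3
```

Emit:
{"op": "step_arm", "data": {"deltas": [[[0,0,0,-0.006,0,0,60],[0,0,0,-0.013,0,0,60],[0,0,0,-0.02,0,0,60],[0,0,0,-0.027,0,0,60],[0,0,0,-0.034,0,0,60],[0,0,0,-0.041,0,0,60],[0,0,0,-0.048,0,0,60],[0,0,0,-0.055,0,0,60],[0,0,0,-0.062,0,0,60],[0,0,0,-0.07,0,0,60],[0,0,0,-0.078,0,0,60],[0,0,0,-0.086,0,0,60],[0,0,0,-0.094,0,0,60],[0,0,0,-0.102,0,0,60],[0,0,0,-0.109,0,0,60],[0,0,0,-0.116,0,0,60],[0,0,0,-0.122,0,0,60],[0,0,0,-0.126,0,0,60],[0,0,0,-0.129,0,0,60],[0,0,0,-0.13,0,0,60]]]}}

```text
time: 6.82
ee_pos: [0.4534, 0.0995, 0.0439]
eef_rot: [1.0, -0.008, 0.001, -0.0]
ft_force: [5.5, 0.0, 2.4]
width: 0.0519
grip_force: 2.7
```

Emit:
{"op": "step_arm", "data": {"deltas": [[[0,0,0,0.005,0,0,60],[0,0,0,0.005,0,-0.02,60],[0,0,0,0.005,0,-0.06,60],[0,0,0,0.005,0,-0.11,60],[0,0,0,0.005,0.04,-0.15,100],[0,0,0,0.005,0.1,-0.16,100],[0,0,0,0.005,0.16,-0.16,100],[0,0,0,0.005,0.22,-0.16,100],[0,0,0,0.005,0.26,-0.16,100],[0,0,0,0.005,0.26,-0.16,100],[0,0,0,0.005,0.26,-0.16,100]]]}}

```text
time: 8.2
ee_pos: [0.4538, -0.1595, 0.203]
eef_rot: [1.0, -0.007, -0.001, -0.001]
ft_force: [0.4, 1.1, -0.2]
width: 0.0867
grip_force: 0.0
```

```bash
python3 - <<'E'
from h import *
snap('scene','s2');c=snap('top','t2')
a=cv2.imread('pics/t2.png')[100:260,230:410]
cv2.imwrite('pics/c3.png',cv2.resize(a,None,fx=3.7,fy=3.7,interpolation=cv2.INTER_CUBIC))
E
```

```text
(no output)
```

View pics/c3.png

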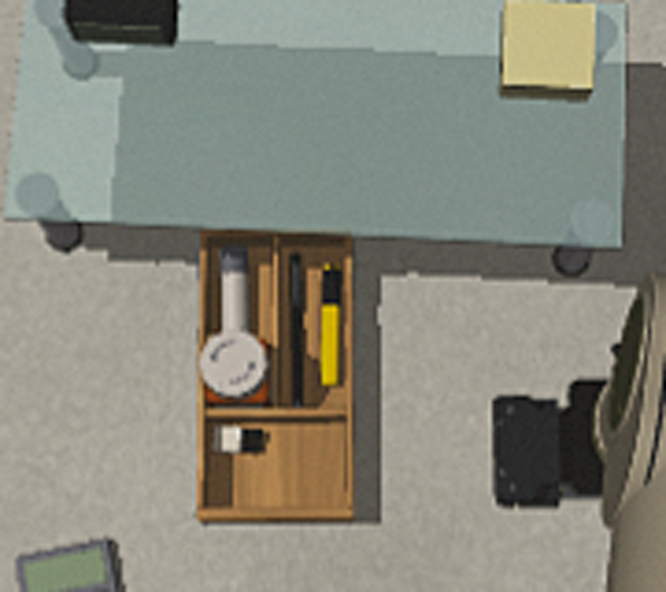

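The box is now fully out from under the glass with its contents in place. The cap centre is at crop (235,364), the front rim corners at (198,521) and (354,521), and the rear corners at (202,233) and (352,237).

```bash
python3 - <<'E'
from h import *
import pickle
c=pickle.load(open('t2.pkl','rb'))
k=3.7
f=lambda x,y,z:px2w(c,230+(x+.5)/k-.5,100+(y+.5)/k-.5,z)
img=cv2.cvtColor(c['img'],cv2.COLOR_RGB2HSV)
P=[f(*p,.048) for p in [(197.5,519),(354,519),(202,233),(352,237)]]
for p in P: print(p.round(4))
m=np.mean(P,0); d=P[2]+P[3]-P[0]-P[1]; a=np.arctan2(d[1],d[0]); print('box',m.round(4),a, 'bay',m[:2]+R.from_euler('z',a).as_matrix()[:2,:2]@[-.0045,.0325])
print('cap',f(235,364,.106).round(4))
# white blob
m=((img[...,1]<40)&(img[...,2]>120)).astype(np.uint8); m[:, :284]=0;m[:,303:]=0;m[:189]=0;m[209:]=0
ys,xs=np.nonzero(m); print(xs.min(),xs.max(),ys.min(),ys.max()); print('capblob',px2w(c,(xs.min()+xs.max())/2,(ys.min()+ys.max())/2,.106))
s=readout.read_state(); print(s['ee_pos'],R.from_quat(s['eef_rot']).as_matrix().round(4))
for q in [(.5705,.133,.106),(.5985,.133,.106),(.5705,.161,.106)]: u,v=w2px(c,q); print(((u-230)*k,(v-100)*k))
E
```

```text
[0.4346 0.1677 0.048 ]
[0.4319 0.0328 0.048 ]
[0.6906 0.1635 0.048 ]
[0.6839 0.0293 0.048 ]
box [0.5602 0.0983 0.048 ] -0.01514628238853824 bay [0.55623279 0.13090979]
cap [0.5584 0.1299 0.106 ]
284 301 189 206
capblob [0.56002049 0.13191427 0.106     ]
[ 0.45410593 -0.15903532  0.2033672 ] [[ 9.999e-01 -1.310e-02 -6.000e-04]
 [-1.310e-02 -9.999e-01  5.000e-04]
 [-6.000e-04 -5.000e-04 -1.000e+00]]
(229.8939540039515, 348.5477301014334)
(229.7328610016002, 316.07053349019424)
(196.57071197735124, 349.24091077136825)
```

Emit:
{"op": "step_arm", "data": {"deltas": [[[0,0,0,0.02,-0.06,0,100],[0,0,0,0.04,-0.12,0,100],[0,0,0,0.06,-0.18,0,100],[0,0,0,0.08,-0.24,0,100],[0,0,0,0.0997,-0.29,0,100],[0,0,0,0.0997,-0.29,0,100],[0,0,0,0.0997,-0.29,0,100],[0,0,0,0.0997,-0.29,0.03,100],[0,0,0,0.0997,-0.29,0.06,100],[0,0,0,0.0997,-0.29,0.08,100],[0,0,0,0.0997,-0.29,0.092,100],[0,0,0,0.0997,-0.29,0.103,100],[0,0,0,0.0997,-0.29,0.103,100],[0,0,0,0.0997,-0.29,0.103,100]]]}}

```text
time: 10.05
ee_pos: [0.5586, 0.1281, 0.1012]
eef_rot: [1.0, -0.008, 0.0, -0.0]
ft_force: [-0.7, -0.3, 0.7]
width: 0.0871
grip_force: 0.0
```

```bash
python3 - <<'E'
from h import *
c=snap('scene','s3')
u,v=map(int,w2px(c,(.5575,.13,.1))); print(u,v)
for q in [(.5575,.13,.106),(.5575,.102,.106),(.5575,.158,.106),(.5575,.13,.048)]: print([round(float((t-o)*6)) for t,o in zip(w2px(c,q),(u-50,v-40))])
cv2.imwrite('pics/c4.png',cv2.resize(cv2.imread('pics/s3.png')[v-40:v+50,u-50:u+60],None,fx=6,fy=6,interpolation=cv2.INTER_CUBIC))
s=readout.read_state();print(s['ee_pos'],s['joint_positions'].round(2))
E
```

```text
340 193
[306, 236]
[255, 241]
[356, 231]
[300, 308]
[0.55861229 0.1280986  0.10126095] [ 0.19  0.41 -0.6   1.74  0.26  1.07 -2.08]
```

View pics/c4.png

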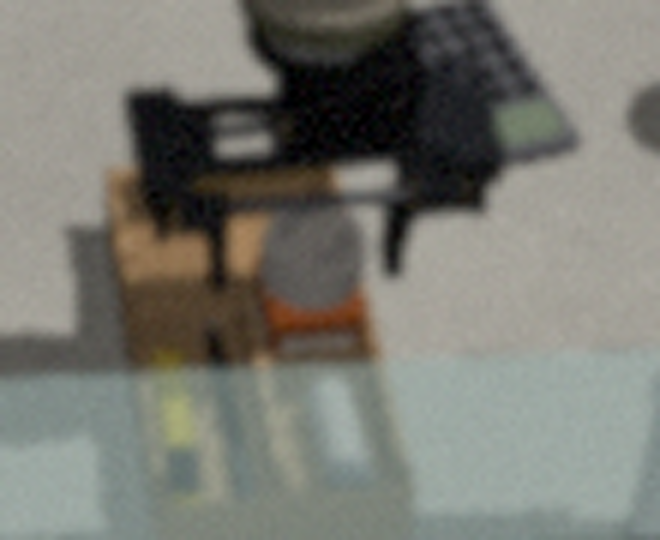

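The cap sits between the fingers, with side gaps of 34 and 26 px, so it is about 2 mm towards +y from the tool. I'll shift for that and grip.

Emit:
{"op": "step_arm", "data": {"deltas": [[[0,0,0,0.001,-0.002,0,100],[0,0,0,0.0015,-0.002,0,75],[0,0,0,0.0015,-0.002,0,68],[0,0,0,0.0015,-0.002,0,60],[0,0,0,0.0015,-0.002,0,50],[0,0,0,0.0015,-0.002,0,50],[0,0,0,0.0015,-0.002,0,50],[0,0,0,0.0015,-0.002,0,50]]], "squeeze": 45}}

```text
time: 11.1
ee_pos: [0.5597, 0.1301, 0.1006]
eef_rot: [1.0, -0.008, 0.0, -0.0]
ft_force: [0.4, 1.8, 0.8]
width: 0.0559
grip_force: 45.0
```

Gripped at 55.9 mm. Next I push down in small steps.

Emit:
{"op": "step_arm", "data": {"deltas": [[[0,0,0,0,0,0.001,50],[0,0,0,0,0,0.002,50],[0,0,0,0,0,0.003,50],[0,0,0,0,0,0.004,50],[0,0,0,0,0,0.005,50],[0,0,0,0,0,0.0055,50],[0,0,0,0,0,0.0055,50],[0,0,0,0,0,0.0055,50]]]}}

```text
time: 12.1
ee_pos: [0.5601, 0.1307, 0.0963]
eef_rot: [1.0, -0.007, 0.001, -0.0]
ft_force: [-3.1, 2.1, 10.7]
width: 0.0557
grip_force: 45.0
```

Emit:
{"op": "step_arm", "data": {"deltas": [[[0,0,0,0,0,0.001,50],[0,0,0,0,0,0.0018,50],[0,0,0,0,0,0.0018,50],[0,0,-0.05,0,0,0.0018,50],[0,0,-0.12,0,0,0.0018,50],[0,0,-0.2,0,0,0.0018,50],[0,0,-0.28,0,0,0.0018,50],[0,0,-0.36,0,0,0.0018,50],[0,0,-0.36,0,0,0.0018,50]]]}}

```text
time: 13.22
ee_pos: [0.5609, 0.1311, 0.095]
eef_rot: [0.985, 0.172, 0.002, -0.0]
ft_force: [-0.5, 3.1, 11.4]
width: 0.0557
grip_force: 45.0
```

Emit:
{"op": "step_arm", "data": {"deltas": [[[0,0,-0.05,0,0,0.0006,50],[0,0,-0.13,0,0,0.0006,50],[0,0,-0.21,0,0,0.0006,50],[0,0,-0.29,0,0,0.0006,50],[0,0,-0.37,0,0,0.0006,50],[0,0,-0.45,0,0,0.0006,50],[0,0,-0.53,0,0,0.0006,50],[0,0,-0.61,0,0,0.0006,50],[0,0,-0.69,0,0,0.0006,50],[0,0,-0.74,0,0,0.0006,50],[0,0,-0.76,0,0,0.0006,50],[0,0,-0.76,0,0,0.0006,50]]]}}

```text
time: 14.72
ee_pos: [0.5607, 0.1319, 0.0945]
eef_rot: [0.851, 0.525, 0.002, -0.0]
ft_force: [-2.0, 4.8, 13.2]
width: 0.0557
grip_force: 45.0
```

```bash
python3 - <<'E'
from h import *
s=readout.read_state();print(s['ee_pos'],s['torque'],s['ft_force'],s['joint_positions'].round(2))
E
```

```text
[0.56068787 0.13192398 0.09448397] [ 1.08022025  0.2943451  -0.0886398 ] [-2.02983225  4.78657521 13.17409247] [ 0.34  0.48 -0.8   1.73  0.38  1.09 -1.05]
```

Emit:
{"op": "step_arm", "data": {"deltas": [[[0,0,0,0,0,-0.002,50],[0,0,0,0,0,-0.004,50],[0,0,0,0,0,-0.006,50],[0,0,0,0,0,-0.008,50],[0,0,0,0,0,-0.01,50],[0,0,0,0,0,-0.012,50],[0,0,0,0,0,-0.012,50]]]}}

```text
time: 15.6
ee_pos: [0.5595, 0.1293, 0.1043]
eef_rot: [0.851, 0.525, -0.001, 0.0]
ft_force: [0.5, 0.1, -1.3]
width: 0.0556
grip_force: 45.0
```

Emit:
{"op": "step_arm", "data": {"deltas": [[[0,0,0,0,0,-0.005,50],[0,0,0,0,0,-0.01,50],[0,0,0,0,0,-0.015,50],[0,0,0,0,0,-0.022,50],[0,0,0,0,0,-0.032,50],[0,0,0,0,0,-0.045,50],[0,0,0,0,0,-0.058,50],[0,0,0,0,0,-0.068,50],[0,0,0,0,0,-0.075,50],[0,0,0,0,0,-0.078,50],[0,0,0,0,0,-0.078,50],[0,0,0,0,0,-0.078,50],[0,0,0,0,0,-0.078,50]]]}}

```text
time: 17.23
ee_pos: [0.5596, 0.1298, 0.1823]
eef_rot: [0.851, 0.525, -0.0, -0.0]
ft_force: [-0.5, -0.7, 0.2]
width: 0.0558
grip_force: 45.0
```

```bash
python3 - <<'E'
from h import *
c=snap('scene','s4')
s=readout.read_state();print(s['ee_pos'],s['ft_force'],s['width'])
for q in [(.5595,.13,.089),(.5595,.13,.16)]: print([round(float((t-o)*5)) for t,o in zip(w2px(c,q),(280,140))])
cv2.imwrite('pics/c5.png',cv2.resize(cv2.imread('pics/s4.png')[140:255,280:420],None,fx=5,fy=5,interpolation=cv2.INTER_CUBIC))
E
```

```text
[0.55961646 0.12987325 0.18239477] [-0.34755715  0.65381193 -0.93034051] 0.05595723793419537
[304, 282]
[309, 204]
```

View pics/c5.png

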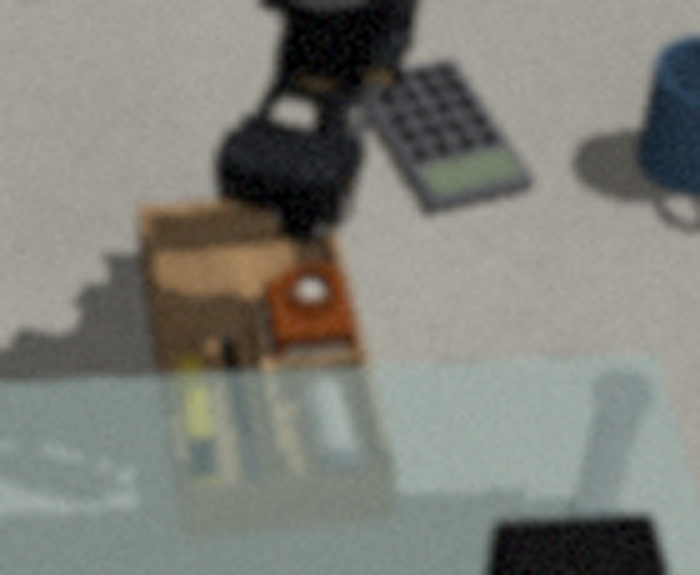

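The bottle is open and upright in its bay, with the neck at crop (312,288). The contents are undisturbed, and the cap is held at 55.8 mm width directly above the bottle, its rim about 70 mm over the neck.

```bash
python3 -c "
from bench import r
print(r.close_job())"
```

```text
the job is handed in; nothing more can be done
None
```

The job is handed in at about 17 s of robot time: the box is out with the bottle clear of the glass, the bottle is open and upright in its bay, and the gripper holds the cap level about 7 cm above the neck.

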